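Clamp a vial in the thumbwheel vise

ROBOT

A 6-joint arm with a two-finger parallel gripper is mounted at the origin on a cart in front of the work surface, level with it; the furniture and walls round the work are solid. World frame = base frame: x ahead of the robot, y to its left, z up, the work surface at z = 0. Lengths are in mm, angles in rad, forces in N, time in s.
With the tool pointing down it reaches from about 375 to 900 mm from the base axis. Payload 3.1 kg.
Tool frame: the origin (TCP) lies between the finger pads; the fingertips stand 22 mm ahead of it and the grasp point (between the pads) lies 3 mm ahead of it; z points along the fingers, y is the line along which they close (so a half turn about z gives the same grasp; the last joint's range is limited). The gripper opens to 85 mm and grips with 20 to 120 N. Pads are 22 mm wide; open, the fingers measure 114 mm over their backs; the gripper's body (76 mm by 85 mm) begins 54 mm behind the grasp point. The pads swing forward as they close: fully open they stand 13 mm farther back than shut.
Start: joints at [1.014, 0.527, 1.433, -0, 1.181, -0.178], TCP at [230.506, 580.916, 215.61] pointing down, gripper open.
Joint ranges: [-3.08, 3.08], [-0.75, 2.2], [0.22, 2.44], [-1.43, 4.57], [0, 2.65], [-2.85, 2.85]. Speed limits (rad/s): [2.79, 2.79, 3.14, 3.14, 3.14, 3.14].

INTERFACE

Orientations are given as a rotation vector (axis times angle).
In Python, from bench import env gives the robot as it stands.
- The arm moves only by the tool send_rows, never from a script. Its argument "commands" is text: rows parted by semicolons, each of 5 numbers parted by spaces: the shift along the tool's x, y, z in m, then the turn about the tool's z in degrees, then the opening, from -1 (shut) to 1 (fully open). A call has 1 to 10 rows; each row is the pose to reach, as a shift and turn from the pose commanded when the call began, along the tool's axes at that moment; what a row does not reach only later rows make up. A row lasts 1/10 s, in which the tool goes at most 50 mm and 8.59 degrees, less where a joint would pass 70% of its speed; a pose out of reach is approached as far as the arm can. A call with a gripper value outside its range is refused whole. The fingers move at their own pace and stop on an object; the grip force is fixed at half the most. Time passes only in rows, so rows that repeat a pose let the fingers close. It gives the time, the measured TCP pose, the force, the opening and the grip force at its end, in the units of the state.
- env.sense(): the state, without advancing time (a new reading comes with each control period).
- env.camera(name): name is "scene" or "top" or "wrist"; returns a dict with "frame" (384x512x3 uint8, blue, green, red), "camera_matrix" (3x3 intrinsics, pixels), "camera_from_world" (4x4, takes a point from world to camera coordinates). Camera axes: x right, y down, z forward; pixel columns grow to the right and rows downward; lengths in mm; the calibration is good to about 2 mm. The wrist camera is an equidistant fisheye: a pixel r from the principal point sees the ray r / f radians off the axis. A picture is of the moment at which its call begins. There is no depth.
- env.hand_in(): hands the job in; it is judged then, once.
The state is a dict: "clock": time; "joint_positions": joint angles; "joint_velocities": joint speeds; "tau": joint torques, N m; "tool_pos": TCP position; "ee_rot": TCP orientation; "ft_force": force on the tool from outside, world axes, zero at the start; "ft_torque": the same for the moment, N m; "finger_gap": finger opening in mm; "grasp_force": force on a finger pad.
Only numpy, scipy, OpenCV 4.12 (cv2) and the standard library are available. Lean on these libraries where they do the work, as an engineer would, in place of code of your own. Each camera call takes 0.05 s, during which the arm holds its last target. There are 200 camera calls.

TASK

Stand the sample vial upright in the little bench vise, between the jaw and the V-shaped stop, and let go of it. Then close the vise on it by rolling the ribbed edge wheel on top with a fingertip, in light strokes that never press the softly mounted vise down hard (stay under about 15 N), until the jaw's sprung pad is pressed halfway through its 7 mm travel and holds the vial against the stop. Move the jaw only by the wheel, and leave the other things where they are.

Things in the scene. Friction and masses are not known exactly. Their poses are not given: they have to be found in the camera images.
- vise: the bench vise's dark foot plate, fixed on the table, 72 x 180 x 6 mm; origin on the table, own y from -98 (wheel end) to +82 mm (stop end), z up. Over it a grey deck floats on four soft mounts: plate 64 x 172 mm, top 16 to 26 mm over the table, with a housing 56 x 74 mm (y -86 to -12 mm) 31 mm higher. The deck sinks when pressed: 2 N preload, then 8 N per mm, 4 mm travel
- slot (a point): nominal middle of the slot in the housing's top (own y = -49, z = 52 mm), where the black ribbed thumbwheel stands out: radius 18 mm, 12 mm wide, axle along the vise's x. Its crest is 0 to 10 mm above this point and 5 mm above the housing's real top (the deck's height differs between starts and is in no reading: find it by touch). Over 18 N on the wheel breaks the rules
- seat (a point): nominal point on the deck's plate (own y = +40, z = 21 mm; true height 16 to 26), on the vise's middle line: stand the vial near here, midway between the pad's face (own y = +26 mm at the start) and the stop. Pad, jaw and stop stand 12 mm above the plate, so a vial held by its upper 22 mm can be put in with the fingers above them
- thumbwheel (a joint): angle of the thumbwheel, rad, 0 at the start; grows as the vise closes, at most 6.6. A tip moving along the vise's +y over the crest closes it (18 mm per rad), -y opens it. It turns by friction alone: drag at the rim 5 N, 1.5 N more when clamped; tip friction about 0.8 to 1, so press with 9 to 13 N. Roll strokes of about 20 mm, lift, return, repeat
- jaw (a joint): travel of the steel jaw (40 x 20 x 12 mm) toward the stop, m, 0 at the start, at most 0.026; driven by the wheel, 4 mm per rad, stays where it is left. Not to be pushed by the robot
- pad (a joint): how far the black rubber pad (24 mm wide, 7 mm thick, on a stem; its face 14 mm before the jaw) is pressed toward the jaw, m: 0 free, 0.007 at its limit. Spring: 1.5 N preload, 1.5 N per mm. Set it to about 0.0035
- vial: the sample vial: clear glass with white cap, upright, 16 mm in diameter, 38 mm high, 12 g. Origin at the centre of its underside, z up. Starts on the table left of the vise
- disc_filter: bystander: white disc filter, 26 mm across, 14 mm high, origin under its centre
- fitting: bystander: beige finger-tight fitting, 12 mm across, 22 mm high, origin under its centre
- tape: bystander: roll of black tape, 58 mm across, 19 mm high, far right of the vise
- beaker: bystander: glass beaker, 53 mm across, 62 mm high, at the far left
- mug: bystander: white mug, 92 mm across, 95 mm high, right of the vise
- v_stop (a joint): setting of the dark metal stop, 46 mm wide, 12 mm high, whose 120 degree V opens to the vise's -y: m, 0 to 0.008, differing between starts; it stays. The clamped vial's axis comes to rest at about own y = +42 mm plus this
- pen: bystander: white pen, 145 mm long, 11 mm thick, lying behind the vise
- syringe: bystander: clear syringe, 132 mm long, lying at the far right

How it is judged (in metres and radians):
On the way:
1. the vial stands upright on the vise's plate between pad and stop, let go, the jaw still open (horizontal distance between vial and seat below 0.014 m and z of vial in the frame of vise between 0.011 and 0.0285 m and angle between vial's own z axis and vertical below 0.1 rad and contact force between the fingers and vial below 0.05 N and value of joint jaw below 0.002 m), for 0.2 s.
At the end, for the whole second after the job is handed in: The vial stands upright (within 7 degrees) on the vise's plate, at rest, clamped between the pad and the V stop, with the sprung pad pressed in 1.5 to 5.8 mm (value of joint pad between 0.0015 and 0.0058 m and contact force between pad and vial above 1.5 N and contact force between vial and v_stop above 1.5 N and z of vial in the frame of vise between 0.011 and 0.0285 m and horizontal distance between vial and seat below 0.012 m and angle between vial's own z axis and vertical below 0.12 rad and linear speed of vial below 0.01 m/s and velocity of joint jaw below 0.002 m/s); the robot touches nothing.
It fails at once if the thumbwheel is pressed with more than 18 N (contact force between any of the fingers, the arm and thumbwheel above 18 N).
It fails at once if the robot pushes the jaw or its pad with more than 3 N (contact force between any of the fingers, the arm and jaw above 3 N or contact force between any of the fingers, the arm and pad above 3 N).
It fails at once if a bystander is moved by more than 20 mm (distance of any of disc_filter, fitting, tape, beaker, mug, pen, syringe from where it was at the start of the episode above 0.02 m).
It also fails if it takes over 72 s, if anything falls off the work surface, if the arm or the gripper's body presses on something with over 40 N, if the wrist force passes 120 N, or if a joint passes its speed limit or range.

## Working session

There is one attempt and no reset: what is moved stays moved. The work goes in short steps, Python scripts to look and compute and a tool call to move; the robot and the scene stay as the last step left them, time stands still between calls to the robot, and variables do not carry over. Pictures are saved under pics/ and viewed, at most 10 in all, crops included, and the job is handed in when it is done.

Besides the shell and the picture viewer there is one more tool, called after "Emit:" by a JSON object that holds its "api" and its "payload", one argument or row to a line. send_rows: Moves the arm, as the interface text tells. Its arguments: {"type":"object","properties":{"commands":{"type":"string"}},"required":["commands"]}

```bash
mkdir -p pics; ls; cat > h.py <<'E'
import numpy as np, cv2
from bench import env
def ray(c,u,v):
    K=c["camera_matrix"];T=np.array(c["camera_from_world"]);R=T[:3,:3];o=-R.T@T[:3,3]
    d=R.T@np.linalg.inv(K)@np.array([u,v,1.]);return o,d
def onz(c,u,v,z):
    o,d=ray(c,u,v);return o+d*(z-o[2])/d[2]
def px(c,p):
    T=np.array(c["camera_from_world"]);q=T[:3,:3]@np.array(p,float)+T[:3,3];q=c["camera_matrix"]@q;return q[:2]/q[2]
E
python3 - <<'E'
from h import *
import pickle
s=env.sense();print({k:np.round(v,3) for k,v in s.items()})
for n in ("top","scene"):
    c=env.camera(n);pickle.dump(c,open(n+".pkl","wb"));cv2.imwrite(f"pics/{n}0.png",c["frame"]);print(n,np.round(c["camera_matrix"],1).tolist(),np.round(c["camera_from_world"],3).tolist())
E
```

```text
pics
{'clock': np.float64(0.0), 'joint_positions': array([ 1.014,  0.528,  1.434,  0.   ,  1.181, -0.178]), 'joint_velocities': array([ 0.   , -0.001,  0.   , -0.002,  0.   ,  0.   ]), 'tau': array([ 1.0000e-03, -4.4235e+01, -1.7803e+01, -0.0000e+00,  8.0000e-03,
       -0.0000e+00]), 'tool_pos': array([230.129, 580.261, 214.614]), 'ee_rot': array([-5.900e-01, -3.085e+00,  3.000e-03]), 'ft_force': array([ 0.762, -0.928, -0.701]), 'ft_torque': array([-0.052, -0.019,  0.017]), 'grasp_force': np.float64(0.0), 'finger_gap': np.float64(85.348)}
top [[362.1, 0.0, 254.2], [0.0, 362.1, 187.5], [0.0, 0.0, 1.0]] [[0.022, -1.0, 0.003, -0.316], [-0.985, -0.022, -0.173, 515.783], [0.173, 0.0, -0.985, 1063.313], [0.0, 0.0, 0.0, 1.0]]
scene [[458.7, 0.0, 251.1], [0.0, 458.7, 190.8], [0.0, 0.0, 1.0]] [[0.653, -0.757, -0.021, -314.367], [-0.506, -0.416, -0.755, 316.898], [0.563, 0.504, -0.655, 1109.821], [0.0, 0.0, 0.0, 1.0]]
```

View pics/top0.png

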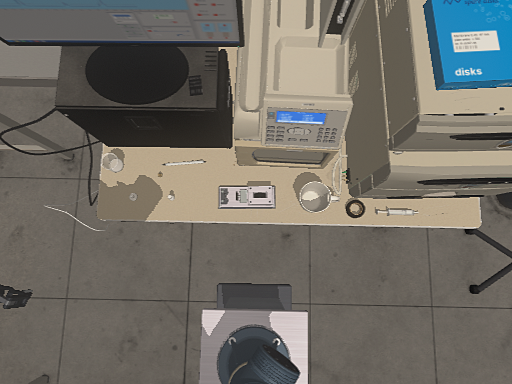

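View pics/scene0.png

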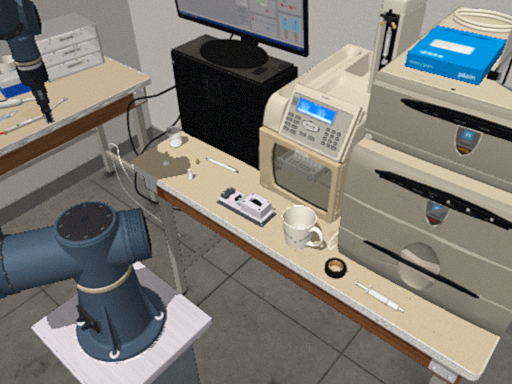

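```bash
python3 - <<'E'
from h import *
import pickle
c=pickle.load(open("top.pkl","rb"));s=pickle.load(open("scene.pkl","rb"))
a=cv2.resize(c["frame"][145:220,95:295],None,fx=4,fy=4,interpolation=cv2.INTER_CUBIC)
b=cv2.resize(s["frame"][140:230,155:295],None,fx=5.7,fy=3.3*1,interpolation=cv2.INTER_CUBIC)
b=cv2.resize(s["frame"][150:222,155:295],None,fx=4,fy=4,interpolation=cv2.INTER_CUBIC)
o=np.zeros((588,800,3),np.uint8);o[:300]=a;o[300:588,:560]=b;cv2.imwrite("pics/crop.png",o)
for u,v in [(219,196),(275,196),(247,186),(171,195)]: print(u,v,onz(c,u,v,0).round(1))
E
```

```text
219 196 [493.6 122.4   0. ]
275 196 [497.6 -55.3   0. ]
247 186 [527.8  34.4   0. ]
171 195 [493.4 274.7   0. ]
```

View pics/crop.png

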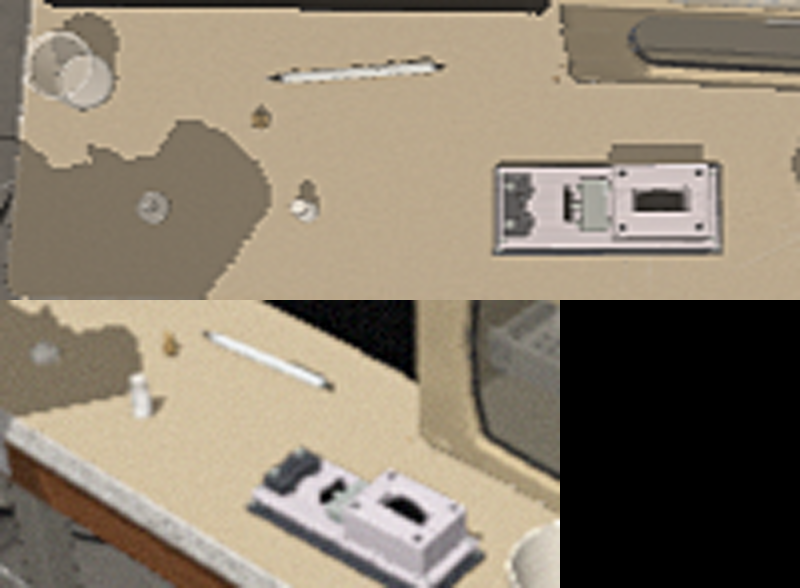

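```bash
cat >> h.py <<'E'
def tool(s=None):
    s=s or env.sense();R,_=cv2.Rodrigues(np.array(s["ee_rot"],float));return np.array(s["tool_pos"]),R
def shift(target):
    p,R=tool();return (R.T@(np.array(target,float)-p)).round(1), np.degrees(np.arctan2(R[1,0],R[0,0])).round(2)
E
python3 - <<'E'
from h import *
import pickle
c=pickle.load(open("top.pkl","rb"));s=pickle.load(open("scene.pkl","rb"))
def blob(c,x0,x1,y0,y1,t):
    g=c["frame"][y0:y1,x0:x1].min(2);m=(g>t).astype(np.uint8);n,l,st,ce=cv2.connectedComponentsWithStats(m)
    for i in range(1,n): print(st[i].tolist(),(ce[i]+[x0,y0]).round(2))
blob(c,160,182,188,206,190);blob(s,180,200,158,185,190)
# top-view cap z38 vs scene ray
for z in (25,32,38): print(z,onz(c,171.2,197,z).round(1),onz(s,189.8,170.5,z).round(1))
# light deck in top
f=c["frame"][180:215,212:282].astype(int);m=((f.min(2)>150)&(f[...,2]-f[...,0]<22)).astype(np.uint8)
q=cv2.findContours(m,cv2.RETR_EXTERNAL,cv2.CHAIN_APPROX_NONE)[0];q=max(q,key=cv2.contourArea)
r=cv2.minAreaRect(q);print(r,r[0][0]+212,r[0][1]+180)
b=cv2.boxPoints(r)+[212,180]
for p in b: print(p,onz(c,*p,21).round(1))
# foot-plus-deck: non-table colour
d=((f[...,2]-f[...,0]<28)).astype(np.uint8)
q=max(cv2.findContours(d,cv2.RETR_EXTERNAL,cv2.CHAIN_APPROX_NONE)[0],key=cv2.contourArea);r=cv2.minAreaRect(q);print(r)
for p in cv2.boxPoints(r)+[212,180]: print(p,onz(c,*p,6).round(1))
print(shift([493,272,170]))
E
```

```text
[8, 7, 3, 3, 7] [169.   196.29]
[11, 10, 2, 2, 2] [171.5 198.5]
[8, 11, 3, 2, 6] [189.  169.5]
[8, 14, 4, 8, 23] [189.74 175.17]
25 [483.4 267.9  25. ] [493.6 276.6  25. ]
32 [482.4 266.3  32. ] [488.  269.5  32. ]
38 [481.5 264.9  38. ] [483.1 263.5  38. ]
((35.0, 16.0), (20.0, 54.0), 90.0) 247.0 196.0
[220. 186.] [522.1 118.4  21. ]
[274. 186.] [526.  -50.5  21. ]
[274. 206.] [463.  -51.3  21. ]
[220. 206.] [459.2 116.   21. ]
((34.5, 17.0), (22.0, 57.0), 90.0)
[218. 186.] [524.7 126.2   6. ]
[275. 186.] [528.8 -54.5   6. ]
[275. 208.] [458.6 -55.4   6. ]
[218. 208.] [454.6 123.4   6. ]
(array([-358.1, -189.6,   45. ]), np.float64(158.35))
```

Emit:
{"api": "send_rows", "payload": {
  "commands": "-0.04 -0.022 0 8.5 1;-0.08 -0.045 0.005 17 1;-0.12 -0.068 0.01 25.5 1;-0.16 -0.091 0.015 34 1;-0.2 -0.114 0.02 42.5 1;-0.24 -0.137 0.03 51 1;-0.28 -0.16 0.035 59.5 1;-0.32 -0.183 0.04 68.35 1;-0.35 -0.2007 0.0456 68.35 1;-0.35 -0.2007 0.0456 68.35 1"
}}

```text
clock: 1.1
tool_pos: [484.5, 261.7, 169.1]
ee_rot: [2.227, 2.215, -0.001]
ft_force: [-0.7, 0.4, 0.8]
finger_gap: 85.7
grasp_force: 0.0
```

```bash
cat >> h.py <<'E'
def fray(c,u,v):
    K=c["camera_matrix"];a=(u-K[0,2])/K[0,0];b=(v-K[1,2])/K[1,1];th=np.hypot(a,b)
    d=np.array([a/th*np.sin(th),b/th*np.sin(th),np.cos(th)]) if th>0 else np.array([0,0,1.])
    T=np.array(c["camera_from_world"]);R=T[:3,:3];return -R.T@T[:3,3],R.T@d
def fonz(c,u,v,z):
    o,d=fray(c,u,v);return (o+d*(z-o[2])/d[2]).round(1)
def fpx(c,p):
    T=np.array(c["camera_from_world"]);q=T[:3,:3]@np.array(p,float)+T[:3,3];r=np.hypot(q[0],q[1]);th=np.arctan2(r,q[2]);K=c["camera_matrix"]
    return np.array([K[0,2]+K[0,0]*th*q[0]/r,K[1,2]+K[1,1]*th*q[1]/r])
E
python3 - <<'E'
from h import *
import pickle
s=env.sense();print(s["clock"],s["tool_pos"].round(1),shift([482,265,170]),s["ft_force"].round(2))
c=env.camera("wrist");pickle.dump(c,open("w1.pkl","wb"));cv2.imwrite("pics/w1.png",c["frame"])
print(c["camera_matrix"].round(1).tolist(),np.array(c["camera_from_world"]).round(3).tolist())
for p in ([482,265,38],[491,83,21],[493,-6,52]): print(fpx(c,p).round(1))
E
```

```text
1.1 [484.5 261.7 169.1] (array([ 3.3, -2.5, -0.9]), np.float64(89.69)) [-0.71  0.44  0.84]
[[297.3, 0.0, 255.1], [0.0, 297.3, 195.7], [0.0, 0.0, 1.0]] [[1.0, -0.005, -0.0, -483.164], [-0.005, -0.951, 0.308, 224.948], [-0.002, -0.308, -0.951, 416.708], [0.0, 0.0, 0.0, 1.0]]
[252.5 177.9]
[260.7 310.1]
[262.1 369.8]
```

View pics/w1.png

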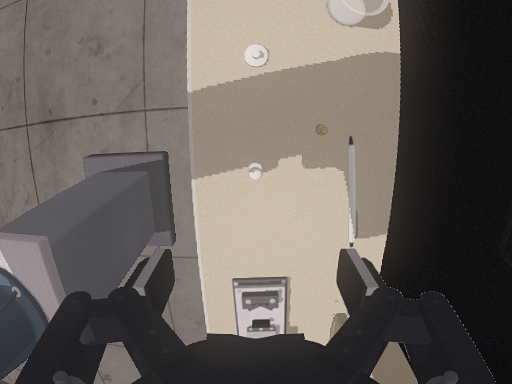

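```bash
python3 - <<'E'
from h import *
import pickle
c=pickle.load(open("w1.pkl","rb"))
f=c["frame"].astype(int);cv2.imwrite("pics/z1.png",np.hstack([cv2.resize(c["frame"][152:192,235:275],(400,400),interpolation=3),cv2.resize(c["frame"][270:345,222:297],(400,400),interpolation=3)]))
print(fpx(c,[482,265,0]),fpx(c,[482,265,38]))
print((c["frame"][160:184,255]).tolist())
E
```

```text
[252.81074218 169.48475926] [252.5224281  177.94229529]
[[131, 137, 147], [125, 130, 139], [151, 155, 164], [194, 198, 205], [204, 209, 215], [206, 211, 218], [191, 195, 203], [146, 152, 160], [145, 151, 161], [159, 165, 174], [176, 181, 191], [200, 207, 216], [212, 218, 228], [214, 219, 229], [212, 218, 227], [212, 218, 227], [211, 216, 225], [210, 215, 225], [211, 217, 226], [190, 197, 207], [172, 187, 202], [169, 187, 202], [168, 185, 202], [172, 189, 204]]
```

View pics/z1.png

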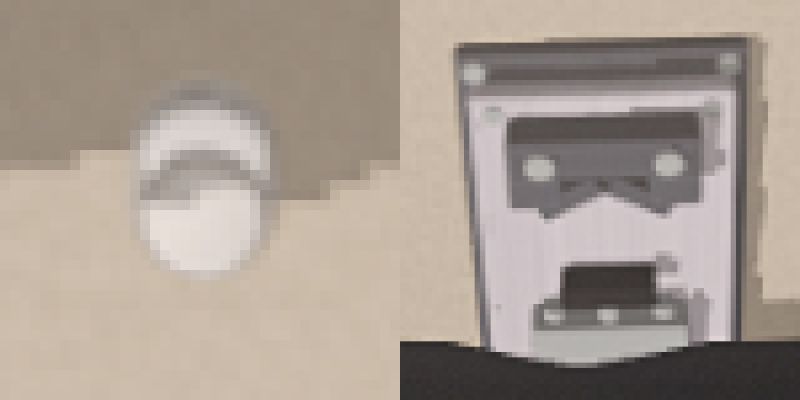

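```bash
python3 - <<'E'
from h import *
import pickle
c=pickle.load(open("w1.pkl","rb"))
Z=lambda a,b:(222+(a-400)/5.333-.5+.1,270+b/5.333-.4)
print("cap",fonz(c,255.0,174.9,38))
for n,(a,b) in dict(fl=(457,43),fr=(748,38)).items(): print(n,fonz(c,*Z(a,b),6))
print("sides",[fonz(c,*Z(a,b),6) for a,b in((484,340),(740,340))])
for z in (28,33,38):
  print(z,"apex",fonz(c,*Z(605,192),z),"corners",fonz(c,*Z(547,215),z),fonz(c,*Z(665,212),z),"pad",fonz(c,*Z(562,264),z),fonz(c,*Z(657,263),z))
print("deckedge",[(z,fonz(c,*Z(470,94),z),fonz(c,*Z(735,90),z)) for z in (16,21,26)])
E
```

```text
cap [484.5 268.1  38. ]
fl [454.5 125.3   6. ]
fr [524.7 126.2   6. ]
sides [array([457.4,  24.5,   6. ]), array([527.7,  23.5,   6. ])]
28 apex [490.   96.6  28. ] corners [476.1  89.3  28. ] [504.4  90.   28. ] pad [479.5  73.2  28. ] [502.8  73.2  28. ]
33 apex [489.9 100.7  33. ] corners [476.2  93.5  33. ] [504.1  94.2  33. ] pad [479.6  77.7  33. ] [502.5  77.7  33. ]
38 apex [489.8 104.7  38. ] corners [476.4  97.7  38. ] [503.7  98.4  38. ] pad [479.7  82.1  38. ] [502.2  82.2  38. ]
deckedge [(16, array([458. , 117.2,  16. ]), array([521. , 117.9,  16. ])), (21, array([458.4, 120.8,  21. ]), array([520.4, 121.4,  21. ])), (26, array([458.8, 124.4,  26. ]), array([519.9, 125. ,  26. ]))]
```

Emit:
{"api": "send_rows", "payload": {
  "commands": "0.002 0.002 0.04 0.3 1;0.002 0.002 0.075 0.3 1;0.002 0.002 0.075 0.3 1;0.002 0.002 0.075 0.3 1"
}}

```text
clock: 1.55
tool_pos: [482.8, 268.0, 95.0]
ee_rot: [-2.225, -2.217, 0.002]
ft_force: [-0.2, 0.3, 0.7]
finger_gap: 85.3
grasp_force: 0.0
```

Emit:
{"api": "send_rows", "payload": {
  "commands": "0 0.0015 0.03 0 1;0 0.0015 0.056 0 0.6;0 0.0015 0.056 0 0;0 0.0015 0.056 0 -0.3;0 0.0015 0.056 0 -1;0 0.0015 0.056 0 -1;0 0.0015 0.056 0 -1;0 0.0015 0.056 0 -1"
}}

```text
clock: 2.35
tool_pos: [485.7, 267.4, 39.7]
ee_rot: [2.227, 2.215, 0.002]
ft_force: [-0.4, -0.4, -0.1]
finger_gap: -0.3
grasp_force: 0.0
```

```bash
python3 - <<'E'
from h import *
import pickle
s=env.sense();print(s["clock"],s["tool_pos"].round(1),s["finger_gap"],s["ft_force"].round(2))
c=env.camera("wrist");pickle.dump(c,open("w2.pkl","wb"));t=env.camera("top");q=env.camera("scene")
print(fpx(c,[484,267.5,38]))
o=np.hstack([cv2.resize(c["frame"][80:380,100:400],(400,400)),cv2.resize(q["frame"][140:200,160:220],(400,400),interpolation=3)]);cv2.imwrite("pics/w2.png",o)
E
```

```text
2.35 [485.7 267.4  39.7] -0.3268764045242531 [-0.45 -0.37 -0.09]
[252.16648167 237.75884001]
```

View pics/w2.png

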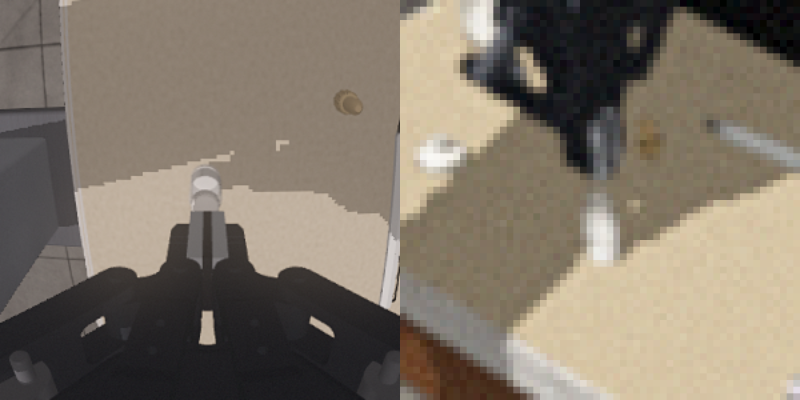

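```bash
python3 - <<'E'
from h import *
import pickle
c=pickle.load(open("w2.pkl","rb"));b=pickle.load(open("w1.pkl","rb"))
cv2.imwrite("pics/z2.png",cv2.resize(c["frame"][195:275,215:295],(600,600),interpolation=3))
T=np.array(b["camera_from_world"]);print("cam1",-T[:3,:3].T@T[:3,3]);T=np.array(c["camera_from_world"]);print("cam2",-T[:3,:3].T@T[:3,3])
# tool tip expected pixels
print("tip px",fpx(c,[485.7,267.4,18]),fpx(c,[485.7,278.4,18]),fpx(c,[485.7,256.4,18]))
for z in (0,38): print(z,fonz(c,253.9,218.8,z),fonz(b,255,174.9,z),fonz(b,255,164,z))
E
```

```text
cam1 [485.03192474 339.92544888 326.93947915]
cam2 [486.00086458 345.31522288 197.73035578]
tip px [255.00395594 224.58423287] [254.91777299 208.93103976] [255.08679447 239.55466355]
0 [484.9 264.1   0. ] [484.4 258.7   0. ] [484.5 271.3   0. ]
38 [485.1 279.7  38. ] [484.5 268.1  38. ] [484.6 279.3  38. ]
```

View pics/z2.png

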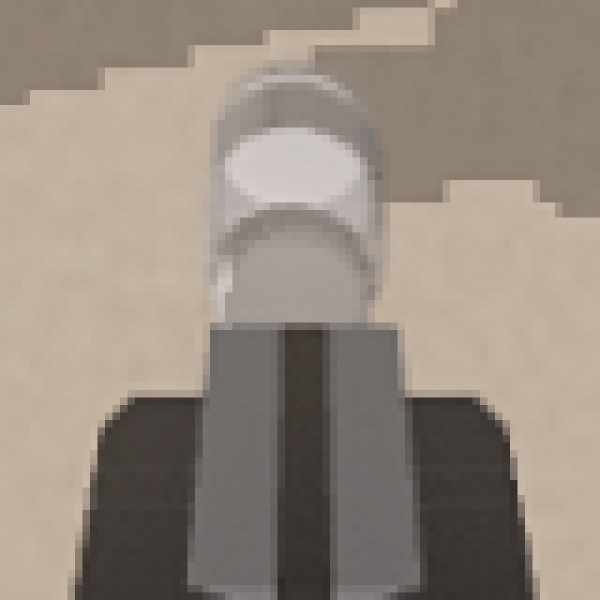

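```bash
python3 - <<'E'
from h import *
import pickle
q=env.camera("scene");f=q["frame"]
for z in (17.7,40,60): print(z,px(q,[485.7,267.4,z]).round(1))
for p in ([485,268,0],[485,268,38],[485,280,0],[485,280,38],[485,264,38]): print(p,px(q,p).round(1))
c=pickle.load(open("w2.pkl","rb"))
for p in ([485,268,0],[485,268,38],[485,280,0],[485,280,38]): print(p,fpx(c,p).round(1))
print(env.sense()["tool_pos"],env.sense()["finger_gap"])
b=pickle.load(open("w1.pkl","rb"))
Z=lambda a,b:(215+a/7.5-.5,195+b/7.5-.5)
print("base far edge z0",fonz(c,*Z(295,67),0),"sides",fonz(c,*Z(212,280),38),fonz(c,*Z(378,280),38),fonz(c,*Z(296,172),0),fonz(c,*Z(296,172),38))
E
```

```text
17.7 [190.2 174.5]
40 [189.5 169.2]
60 [188.8 164.3]
[485, 268, 0] [190.5 178.7]
[485, 268, 38] [189.3 169.7]
[485, 280, 0] [188.  177.2]
[485, 280, 38] [186.7 168.2]
[485, 264, 38] [190.1 170.2]
[485, 268, 0] [254.  213.8]
[485, 268, 38] [253.8 237. ]
[485, 280, 0] [253.9 197.8]
[485, 280, 38] [253.7 218.4]
[485.33288216 267.22677476  39.09227422] -0.1802704836159391
base far edge z0 [484.9 275.8   0. ] sides [478.5 271.4  38. ] [491.6 271.4  38. ] [485.  265.2   0. ] [485.2 280.6  38. ]
```

```bash
python3 - <<'E'
from h import *
import pickle
c=pickle.load(open("w2.pkl","rb"));b=pickle.load(open("w1.pkl","rb"))
for z in (18,30,40,50,60,70): print(z,"front",fpx(c,[485.7,278.4,z]).round(1),"mid",fpx(c,[485.7,267.4,z]).round(1))
for z in (120,140,150,160,170,180): print(z,fpx(b,[442,272.7,z]).round(1),fpx(b,[442,250.7,z]).round(1))
q=env.camera("scene")["frame"]
o=np.hstack([cv2.resize(q[120:190,165:215],(428,600),interpolation=3),cv2.resize(b["frame"][235:345,120:180],(327,600),interpolation=3)]);cv2.imwrite("pics/z3.png",o)
E
```

```text
18 front [254.9 208.9] mid [255.  224.6]
30 front [254.9 215.8] mid [255.  232.3]
40 front [254.9 222.3] mid [255.  239.4]
50 front [254.9 229.4] mid [255.  247.3]
60 front [254.9 237.4] mid [255. 256.]
70 front [254.9 246.4] mid [255.1 265.8]
120 [197.6 196.2] [199.6 223.5]
140 [192.2 205.3] [194.7 234.6]
150 [189.2 210.5] [192. 241.]
160 [185.9 216.3] [189.1 247.9]
170 [182.3 222.6] [185.9 255.4]
180 [178.2 229.7] [182.4 263.7]
```

View pics/z3.png

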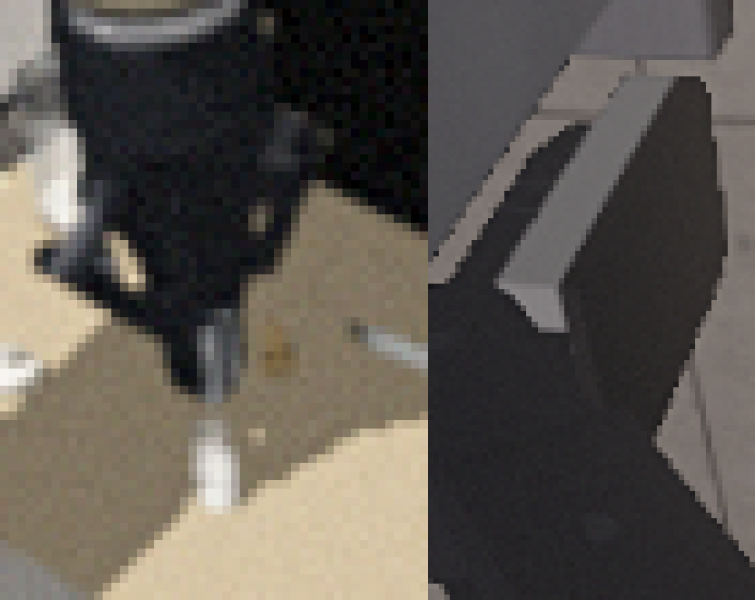

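Emit:
{"api": "send_rows", "payload": {
  "commands": "-0.02 0 0 0 -1;-0.04 0 0 0 -1;-0.04 0 0.008 0 -1;-0.04 0 0.014 0 -1;-0.04 0 0.014 0 -1"
}}

```text
clock: 3.1
tool_pos: [484.5, 227.6, 23.9]
ee_rot: [-2.226, -2.215, 0.002]
ft_force: [0.0, -0.2, 0.5]
finger_gap: -0.1
grasp_force: 0.0
```

Emit:
{"api": "send_rows", "payload": {
  "commands": "0 0 0.002 0 -1;0 0 0.003 0 -1;0 0 0.004 0 -1;0 0 0.004 0 -1"
}}

```text
clock: 3.5
tool_pos: [485.0, 227.5, 21.0]
ee_rot: [-2.227, -2.216, -0.0]
ft_force: [0.0, -0.4, 0.7]
finger_gap: 0.2
grasp_force: 0.0
```

Emit:
{"api": "send_rows", "payload": {
  "commands": "0 0 0.002 0 -1;0 0 0.004 0 -1;0 0 0.005 0 -1;0 0 0.005 0 -1"
}}

```text
clock: 3.9
tool_pos: [485.0, 227.2, 15.8]
ee_rot: [-2.227, -2.215, 0.001]
ft_force: [1.3, -0.6, 0.3]
finger_gap: -0.0
grasp_force: 0.0
```

```bash
python3 - <<'E'
from h import *
import pickle
s=env.sense();print(s["tool_pos"],s["ft_force"])
q=env.camera("scene");c=env.camera("wrist");p=s["tool_pos"]
print([ (z,px(q,[p[0],p[1],z]).round(1).tolist()) for z in (0,20,40,60)],px(q,[485,268,0]),px(q,[485,268,38]))
o=np.hstack([cv2.resize(q["frame"][130:200,170:230],(514,600),interpolation=3),cv2.resize(c["frame"][180:300,225:285],(286,600),interpolation=3)]);cv2.imwrite("pics/z4.png",o)
E
```

```text
[484.95830572 227.19093163  15.83026583] [ 1.25647708 -0.58302858  0.32839189]
[(0, [199.1, 183.7]), (20, [198.6, 179.0]), (40, [198.0, 174.2]), (60, [197.3, 169.3])] [190.51647573 178.69991461] [189.26455659 169.6782204 ]
```

View pics/z4.png

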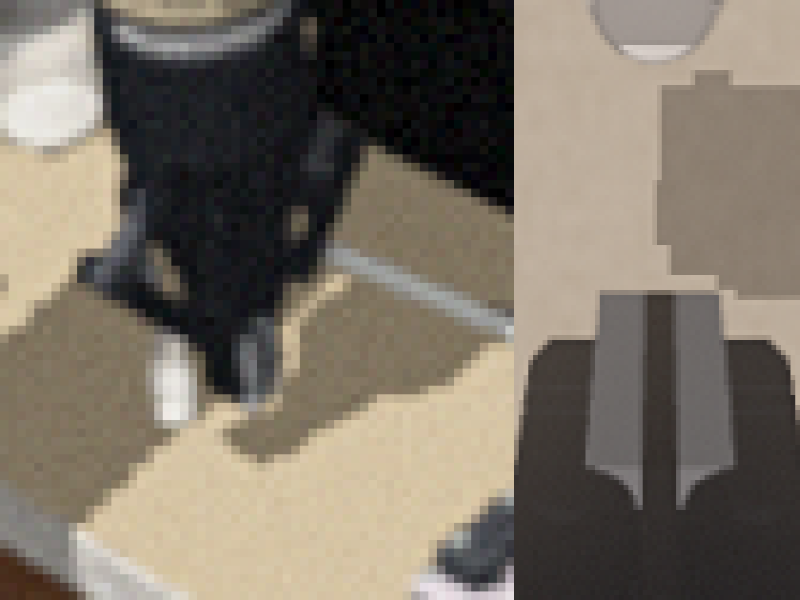

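Emit:
{"api": "send_rows", "payload": {
  "commands": "0 0 0.005 0 -1;0 0 0.01 0 -1;0 0 0.014 0 -1;0 0 0.014 0 -1;0 0 0.014 0 -1"
}}

```text
clock: 4.5
tool_pos: [484.9, 227.2, 1.7]
ee_rot: [-2.227, -2.215, 0.001]
ft_force: [0.3, -0.7, -0.3]
finger_gap: -0.1
grasp_force: 0.0
```

Emit:
{"api": "send_rows", "payload": {
  "commands": "0 0 0.001 0 -1;0 0 0.002 0 -1;0 0 0.003 0 -1;0 0 0.003 0 -1"
}}

```text
clock: 4.9
tool_pos: [485.0, 227.3, -1.1]
ee_rot: [-2.227, -2.216, 0.0]
ft_force: [0.0, 0.5, 1.1]
finger_gap: 0.3
grasp_force: 0.0
```

Emit:
{"api": "send_rows", "payload": {
  "commands": "0 0 0.001 0 -1;0 0 0.002 0 -1;0 0 0.002 0 -1"
}}

```text
clock: 5.2
tool_pos: [485.0, 227.2, -3.1]
ee_rot: [-2.227, -2.216, 0.0]
ft_force: [0.6, 0.1, 0.2]
finger_gap: 0.3
grasp_force: 0.0
```

Emit:
{"api": "send_rows", "payload": {
  "commands": "0 0 0.001 0 -1;0 0 0.002 0 -1;0 0 0.002 0 -1"
}}

```text
clock: 5.5
tool_pos: [485.0, 227.2, -5.1]
ee_rot: [-2.227, -2.216, 0.0]
ft_force: [0.3, -0.6, 1.1]
finger_gap: -0.2
grasp_force: 0.0
```

Emit:
{"api": "send_rows", "payload": {
  "commands": "0 0 0.001 0 -1;0 0 0.002 0 -1;0 0 0.002 0 -1"
}}

```text
clock: 5.8
tool_pos: [485.0, 227.2, -7.1]
ee_rot: [-2.227, -2.216, 0.0]
ft_force: [-0.0, -0.1, -0.7]
finger_gap: -0.1
grasp_force: 0.0
```

Emit:
{"api": "send_rows", "payload": {
  "commands": "0 0 0.001 0 -1;0 0 0.0015 0 -1;0 0 0.0015 0 -1"
}}

```text
clock: 6.1
tool_pos: [485.0, 227.2, -8.6]
ee_rot: [-2.227, -2.216, 0.0]
ft_force: [0.4, 0.3, -0.8]
finger_gap: -0.2
grasp_force: 0.0
```

Emit:
{"api": "send_rows", "payload": {
  "commands": "0 0 0.001 0 -1;0 0 0.0015 0 -1;0 0 0.0015 0 -1"
}}

```text
clock: 6.4
tool_pos: [485.0, 227.2, -10.1]
ee_rot: [-2.227, -2.216, 0.0]
ft_force: [-1.5, -0.3, -0.1]
finger_gap: -0.1
grasp_force: 0.0
```

Emit:
{"api": "send_rows", "payload": {
  "commands": "0 0 0.001 0 -1;0 0 0.0015 0 -1;0 0 0.0015 0 -1"
}}

```text
clock: 6.7
tool_pos: [485.0, 227.2, -11.6]
ee_rot: [-2.227, -2.216, 0.0]
ft_force: [-0.9, -0.2, 0.2]
finger_gap: 0.2
grasp_force: 0.0
```

Emit:
{"api": "send_rows", "payload": {
  "commands": "0 0 0.001 0 -1;0 0 0.0015 0 -1;0 0 0.0015 0 -1"
}}

```text
clock: 7.0
tool_pos: [485.0, 227.2, -13.1]
ee_rot: [-2.227, -2.216, 0.0]
ft_force: [-0.0, 0.3, 0.7]
finger_gap: 0.2
grasp_force: 0.0
```

Emit:
{"api": "send_rows", "payload": {
  "commands": "0 0 0.001 0 -1;0 0 0.0015 0 -1;0 0 0.0015 0 -1"
}}

```text
clock: 7.3
tool_pos: [485.0, 227.2, -14.6]
ee_rot: [-2.227, -2.216, 0.0]
ft_force: [-0.2, -0.1, 0.1]
finger_gap: -0.1
grasp_force: 0.0
```

Emit:
{"api": "send_rows", "payload": {
  "commands": "0 0 0.001 0 -1;0 0 0.0015 0 -1;0 0 0.0015 0 -1"
}}

```text
clock: 7.6
tool_pos: [485.2, 227.3, -15.6]
ee_rot: [2.227, 2.216, 0.0]
ft_force: [-0.6, -0.9, 4.5]
finger_gap: 0.2
grasp_force: 2.1
```

Emit:
{"api": "send_rows", "payload": {
  "commands": "0 0 0.001 0 -1;0 0 0.0015 0 -1;0 0 0.0015 0 -1"
}}

```text
clock: 7.9
tool_pos: [485.2, 227.3, -15.7]
ee_rot: [2.227, 2.216, 0.001]
ft_force: [-2.3, -0.7, 16.5]
finger_gap: -0.1
grasp_force: 7.9
```

Emit:
{"api": "send_rows", "payload": {
  "commands": "0 0 -0.03 0 -1;0 0 -0.065 0 0;0.02 0 -0.065 0 1;0.0407 0 -0.065 0 1;0.0407 0 -0.065 0 1;0.0407 0 -0.065 0 1;0.0407 0 -0.04 0 1;0.0407 0 -0.019 0 1;0.0407 0 -0.019 0 0.3;0.0407 0 -0.019 0 0"
}}

```text
clock: 8.9
tool_pos: [484.8, 267.1, 1.1]
ee_rot: [-2.227, -2.214, 0.003]
ft_force: [0.3, -0.2, 0.6]
finger_gap: 59.2
grasp_force: 0.0
```

Emit:
{"api": "send_rows", "payload": {
  "commands": "0 0 0 0 -1;0 0 0 0 -1;0 0 0 0 -1;0 0 0 0 -1;0 0 0 0 -1;0 0 0 0 -1"
}}

```text
clock: 9.5
tool_pos: [485.8, 268.1, 2.5]
ee_rot: [2.226, 2.215, 0.002]
ft_force: [-0.7, -0.9, 6.2]
finger_gap: 13.4
grasp_force: 58.6
```

Emit:
{"api": "send_rows", "payload": {
  "commands": "0 0 -0.02 0 -1;0 0 -0.05 0 -1;0 0 -0.08 0 -1;0 0 -0.08 0 -1;0 0 -0.08 0 -1"
}}

```text
clock: 10.0
tool_pos: [485.5, 268.1, 82.1]
ee_rot: [2.227, 2.215, 0.002]
ft_force: [0.1, 0.1, -0.7]
finger_gap: 13.1
grasp_force: 58.5
```

```bash
python3 - <<'E'
from h import *
import pickle
s=env.sense();p=s["tool_pos"];print(s["clock"],p,s["ft_force"],s["finger_gap"],s["grasp_force"])
q=env.camera("scene");c=env.camera("wrist")
pickle.dump((q,c,p),open("g.pkl","wb"))
u0,v0=px(q,[p[0],p[1],p[2]+5]).astype(int);print(u0,v0,px(q,[*p[:2],p[2]+15.5]),px(q,[*p[:2],p[2]-1]))
o=np.hstack([cv2.resize(q["frame"][v0-20:v0+20,u0-15:u0+15],(450,600),interpolation=3),cv2.resize(c["frame"][175:300,222:290],(326,600),interpolation=3)]);cv2.imwrite("pics/g.png",o)
E
```

```text
10.0 [485.50468944 268.10585279  82.07025777] [ 0.08130804  0.09626534 -0.70451591] 13.05325485615539 58.519819378852844
187 157 [187.30927205 154.8279518 ] [187.88685487 158.99578526]
```

View pics/g.png

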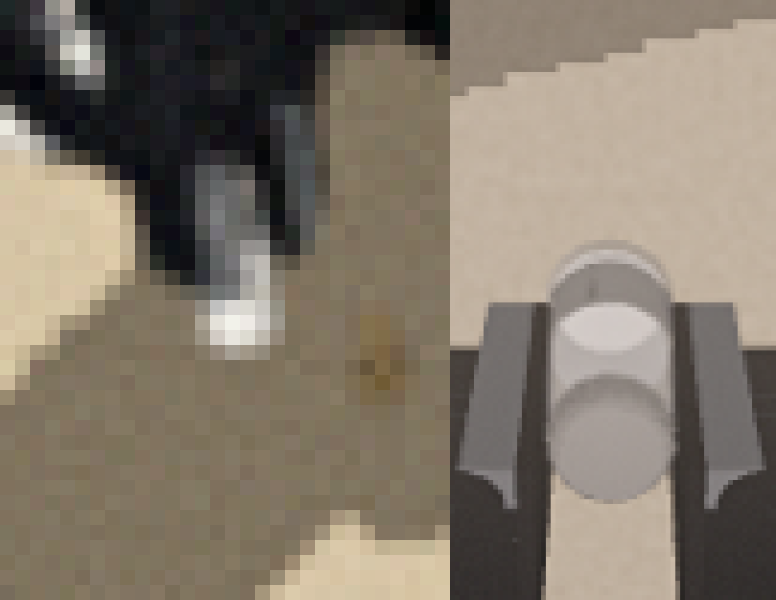

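Emit:
{"api": "send_rows", "payload": {
  "commands": "-0.04 0.001 0 -0.5 -1;-0.08 0.002 0 -1.5 -1;-0.12 0.004 0 -1.5 -1;-0.16 0.005 0 -1.5 -1;-0.1834 0.0055 0 -1.5 -1;-0.1834 0.0055 0 -1.5 -1;-0.1834 0.0055 0 -1.5 -1;-0.1834 0.0055 0 -1.5 -1"
}}

```text
clock: 10.9
tool_pos: [489.3, 85.4, 80.9]
ee_rot: [-2.196, -2.245, 0.001]
ft_force: [-0.6, -1.0, 1.4]
finger_gap: 13.5
grasp_force: 58.5
```

```bash
python3 - <<'E'
from h import *
import pickle
s=env.sense();print(s["clock"],s["tool_pos"].round(1),shift([491,84.7,82]))
c=env.camera("wrist");pickle.dump(c,open("w5.pkl","wb"));g=c["frame"].astype(int)
g0=g.sum(2)//3;rb=g[...,2]-g[...,0]
for y in (125.7,122,115):
    print("expect foot",y,fpx(c,[454.5,y,6]).round(1),fpx(c,[524.7,y,6]).round(1))
r=int(fpx(c,[490,118,6])[1])
for rr in (r,r+6): print(rr,[(u,int(g0[rr,u]),int(rb[rr,u])) for u in list(range(195,215))+list(range(296,318))])
print("apex exp",[fpx(c,[490,100.7,33]).round(1),fpx(c,[477,93.7,33]).round(1),fpx(c,[504,93.7,33]).round(1)])
print("col",[(v,int(g0[v,240]),int(rb[v,240])) for v in range(140,200)])
E
```

```text
10.9 [489.3  85.4  80.9] (array([-0.7,  1.7, -1.1]), np.float64(91.25))
expect foot 125.7 [212.6 149.9] [300.8 151.9]
expect foot 122 [212.7 154.5] [300.5 156.5]
expect foot 115 [212.8 163.1] [300. 165.]
160 [(195, 165, 31), (196, 164, 31), (197, 164, 32), (198, 163, 32), (199, 165, 31), (200, 168, 31), (201, 168, 31), (202, 166, 32), (203, 164, 32), (204, 163, 33), (205, 164, 31), (206, 167, 32), (207, 167, 31), (208, 165, 32), (209, 165, 32), (210, 165, 32), (211, 168, 33), (212, 115, 15), (213, 99, 5), (214, 106, 7), (296, 116, 7), (297, 117, 7), (298, 120, 8), (299, 90, 8), (300, 73, 7), (301, 93, 16), (302, 124, 26), (303, 121, 26), (304, 120, 26), (305, 118, 27), (306, 127, 29), (307, 167, 33), (308, 165, 31), (309, 165, 32), (310, 164, 32), (311, 164, 31), (312, 163, 33), (313, 163, 33), (314, 163, 32), (315, 165, 33), (316, 164, 32), (317, 165, 30)]
166 [(195, 167, 31), (196, 166, 31), (197, 164, 32), (198, 164, 32), (199, 163, 32), (200, 165, 32), (201, 165, 32), (202, 163, 32), (203, 164, 32), (204, 166, 31), (205, 166, 32), (206, 165, 31), (207, 164, 31), (208, 164, 31), (
[... 721 characters left out ...]
8, 32), (153, 150, 31), (154, 97, 21), (155, 81, 5), (156, 98, 5), (157, 101, 4), (158, 102, 5), (159, 90, 6), (160, 78, 9), (161, 83, 7), (162, 107, 9), (163, 142, 8), (164, 167, 9), (165, 182, 7), (166, 188, 9), (167, 189, 8), (168, 193, 8), (169, 154, 8), (170, 92, 7), (171, 71, 8), (172, 73, 7), (173, 88, 4), (174, 96, 5), (175, 102, 3), (176, 102, 2), (177, 82, 6), (178, 80, 8), (179, 122, 7), (180, 148, 5), (181, 154, 5), (182, 151, 7), (183, 149, 6), (184, 129, 5), (185, 111, 5), (186, 101, 4), (187, 98, 2), (188, 102, 2), (189, 102, 2), (190, 102, 2), (191, 101, 4), (192, 100, 2), (193, 102, 5), (194, 102, 3), (195, 102, 3), (196, 101, 3), (197, 106, 3), (198, 102, 2), (199, 100, 3)]
```

Emit:
{"api": "send_rows", "payload": {
  "commands": "-0.002 0.0015 0.015 0 -1;-0.002 0.0015 0.03 0 -1;-0.002 0.0015 0.042 0 -1;-0.002 0.0015 0.048 0 -1;-0.002 0.0015 0.048 0 -1;-0.002 0.0015 0.048 0 -1"
}}

```text
clock: 11.55
tool_pos: [491.5, 82.9, 33.6]
ee_rot: [2.197, 2.245, 0.0]
ft_force: [0.2, -0.3, -0.7]
finger_gap: 13.5
grasp_force: 58.5
```

Emit:
{"api": "send_rows", "payload": {
  "commands": "0 0 0.001 0 -1;0 0 0.002 0 -1;0 0 0.002 0 -1;0 0 0.002 0 -1"
}}

```text
clock: 11.95
tool_pos: [491.5, 82.5, 31.7]
ee_rot: [2.198, 2.244, 0.0]
ft_force: [0.3, -0.2, -0.2]
finger_gap: 13.4
grasp_force: 58.5
```

Emit:
{"api": "send_rows", "payload": {
  "commands": "0 0 0.001 0 -1;0 0 0.002 0 -1;0 0 0.002 0 -1;0 0 0.002 0 -1"
}}

```text
clock: 12.35
tool_pos: [491.3, 82.6, 29.5]
ee_rot: [-2.198, -2.245, 0.0]
ft_force: [1.0, 0.1, -0.8]
finger_gap: 13.1
grasp_force: 58.5
```

Emit:
{"api": "send_rows", "payload": {
  "commands": "0 0 0.001 0 -1;0 0 0.0015 0 -1;0 0 0.0015 0 -1;0 0 0.0015 0 -1"
}}

```text
clock: 12.75
tool_pos: [491.4, 82.6, 28.0]
ee_rot: [-2.198, -2.245, 0.0]
ft_force: [0.4, -0.3, 0.4]
finger_gap: 13.6
grasp_force: 58.5
```

Emit:
{"api": "send_rows", "payload": {
  "commands": "0 0 0.001 0 -1;0 0 0.0015 0 -1;0 0 0.0015 0 -1;0 0 0.0015 0 -1"
}}

```text
clock: 13.15
tool_pos: [491.4, 82.6, 26.5]
ee_rot: [-2.198, -2.245, 0.0]
ft_force: [-0.3, -0.2, -0.2]
finger_gap: 13.1
grasp_force: 58.5
```

Emit:
{"api": "send_rows", "payload": {
  "commands": "0 0 0.001 0 -1;0 0 0.0015 0 -1;0 0 0.0015 0 -1"
}}

```text
clock: 13.45
tool_pos: [491.3, 82.6, 24.9]
ee_rot: [-2.198, -2.245, 0.0]
ft_force: [-0.2, 0.0, -0.2]
finger_gap: 13.3
grasp_force: 58.5
```

Emit:
{"api": "send_rows", "payload": {
  "commands": "0 0 0.001 0 -1;0 0 0.001 0 -1;0 0 0.001 0 -1"
}}

```text
clock: 13.75
tool_pos: [491.4, 82.6, 24.0]
ee_rot: [-2.198, -2.245, 0.0]
ft_force: [0.3, 0.1, -0.6]
finger_gap: 13.5
grasp_force: 58.5
```

Emit:
{"api": "send_rows", "payload": {
  "commands": "0 0 0.001 0 -1;0 0 0.001 0 -1;0 0 0.001 0 -1"
}}

```text
clock: 14.05
tool_pos: [491.3, 82.5, 23.0]
ee_rot: [-2.198, -2.245, 0.0]
ft_force: [0.2, -0.6, 0.5]
finger_gap: 13.6
grasp_force: 58.5
```

Emit:
{"api": "send_rows", "payload": {
  "commands": "0 0 0.001 0 -1;0 0 0.001 0 -1;0 0 0.001 0 -1"
}}

```text
clock: 14.35
tool_pos: [491.4, 82.5, 22.0]
ee_rot: [-2.198, -2.245, 0.0]
ft_force: [0.2, -0.6, 0.4]
finger_gap: 13.9
grasp_force: 58.5
```

Emit:
{"api": "send_rows", "payload": {
  "commands": "0 0 0.001 0 -1;0 0 0.001 0 -1;0 0 0.001 0 -1"
}}

```text
clock: 14.65
tool_pos: [491.5, 82.6, 21.3]
ee_rot: [2.198, 2.245, 0.0]
ft_force: [-0.4, -0.9, 4.4]
finger_gap: 13.6
grasp_force: 58.8
```

Emit:
{"api": "send_rows", "payload": {
  "commands": "0 0 0.001 0 -1;0 0 0.001 0 -1;0 0 0.001 0 -1"
}}

```text
clock: 14.95
tool_pos: [491.5, 82.5, 20.7]
ee_rot: [2.198, 2.244, 0.0]
ft_force: [-1.7, 0.7, 9.1]
finger_gap: 13.5
grasp_force: 59.1
```

Emit:
{"api": "send_rows", "payload": {
  "commands": "0 0 -0.001 0 -1;0 0 -0.0018 0 -1;0 0 -0.0018 0 -1;0 0 -0.0018 0 -0.4;0 0 -0.0018 0 0;0 0 -0.0018 0 0.2;0 0 -0.0018 0 0.2;0 0 -0.0018 0 0.2;0 0 -0.02 0 0.2;0 0 -0.04 0 0.2"
}}

```text
clock: 15.95
tool_pos: [490.6, 82.6, 59.8]
ee_rot: [-2.197, -2.243, 0.002]
ft_force: [0.2, 0.3, 0.0]
finger_gap: 51.2
grasp_force: 0.0
```

Emit:
{"api": "send_rows", "payload": {
  "commands": "0 0 -0.03 0 0.2;0 0 -0.03 0 0.2;0 0 -0.03 0 0.2;0 0 -0.03 0 0.2"
}}

```text
clock: 16.35
tool_pos: [490.6, 82.6, 89.4]
ee_rot: [-2.197, -2.244, 0.002]
ft_force: [-0.1, -0.1, 0.6]
finger_gap: 51.1
grasp_force: 0.0
```

Emit:
{"api": "send_rows", "payload": {
  "commands": "-0.03 0 0 0 -0.5;-0.06 0 0 0 -1;-0.09 0 0.01 0 -1;-0.099 0 0.025 0 -1;-0.099 0 0.04 0 -1;-0.099 0 0.042 0 -1;-0.099 0 0.042 0 -1;-0.099 0 0.042 0 -1"
}}

```text
clock: 17.15
tool_pos: [493.4, -16.1, 48.0]
ee_rot: [-2.197, -2.245, 0.0]
ft_force: [-0.2, 0.4, 0.1]
finger_gap: -0.1
grasp_force: 0.0
```

```bash
python3 - <<'E'
from h import *
import pickle
s=env.sense();print(s["clock"],s["tool_pos"].round(1),s["ft_force"].round(1),s["finger_gap"].round(1))
c=env.camera("wrist");pickle.dump(c,open("w6.pkl","wb"));f=c["frame"].astype(int)
T=np.array(c["camera_from_world"]);print("cam",(-T[:3,:3].T@T[:3,3]).round())
y,x=82.5,490.8
for n,p in dict(base=[x,y,19],top=[x,y,57],padbot=[491,69,24],padtop=[491,69,31],jawf=[491,55,31],jawb=[491,35,31],apex=[490,100,31]).items(): print(n,fpx(c,p).round(1))
a,b=fpx(c,[x,y,19]),fpx(c,[x,y,57])
v0,v1=int(fpx(c,[490,118,20])[1]),int(fpx(c,[491,32,31])[1])
g=(f.sum(2)//3)
for v in range(max(v0,0),v1,2): print(v,' '.join('%3d'%g[v,u] for u in range(int(b[0])-30,int(b[0])+31,3)))
E
```

```text
Traceback (most recent call last):
AttributeError: 'float' object has no attribute 'round'
```

```bash
python3 - <<'E'
from h import *
import pickle
c=env.camera("wrist");pickle.dump(c,open("w6.pkl","wb"));f=c["frame"].astype(int)
T=np.array(c["camera_from_world"]);print("cam",(-T[:3,:3].T@T[:3,3]).round())
y,x=82.5,490.8
for n,p in dict(base=[x,y,19],top=[x,y,57],padbot=[491,69,24],padtop=[491,69,31],jawf=[491,55,31],jawb=[491,35,31],apex=[490,100,31]).items(): print(n,fpx(c,p).round(1))
a,b=fpx(c,[x,y,19]),fpx(c,[x,y,57])
v0,v1=int(fpx(c,[490,118,20])[1]),int(fpx(c,[491,32,31])[1])
g=(f.sum(2)//3)
for v in range(max(v0,0),v1,2): print(v,' '.join('%3d'%g[v,u] for u in range(int(b[0])-30,int(b[0])+31,3)))
E
```

```text
cam [492.  62. 206.]
base [254.3  70.2]
top [254.1  62. ]
padbot [254.1  91.2]
padtop [254.1  90.8]
jawf [253.6 114.5]
jawb [252.9 148.2]
apex [253.5  39.1]
15 157 159 158 159 160 159 157 155 158 156 161 158 161 158 158 154 159 154 157 158 162
17 119 114 116 128 136 144 147 148 152 145 149 151 149 147 145 141 137 133 126 130 129
19 132 120 110 102 100  84  85  86  86  82  81  83  85  84  84  83  83  84  83  82  93
21  93 107  91  96  96  95  95  96  96  96  95  94  94  95  95  96  96  93 142 139  79
23 159 162 163  68  97  95  94  94  98  94  96  96  92  95  93  94  94 150 160 160 154
25 161 162 163 143  95  94  95  95  93  94  94  94  95  94  96  95  94 164 162 162 164
27 162 163 162 154  95  94  95  95  95  94  95  94  94  95  95  93  93 163 161 160 162
29 163 162 163 119  95  94  94  94  94  95  96  94  94  95  93  94  96 149 163 163 166
31 157 160 162  73  97  97  96  97  95  96  95  94  96  95  95  94  96  96 157 161  93
33  96 103  94  98  97  96  97  97  96  98  96  97  96  97  96  95  95  95  95  91  93
35  97  98  97  95  95  94  95  93  91  93  90  91  91  92  92  89  89  9
[... 4385 characters left out ...]
 164 164 163 162 162 162 162 161 162 162 161 162 161 161 161 161 161 160 160 159 159
139 163 163 163 162 161 162 161 160 162 160 160 160 159 160 159 160 158 158 159 158 157
141 160 161 160 160 160 159 159 159 159 159 159 159 160 158 159 158 158 158 159 159 159
143 162 160 161 160 161 160 160 159 159 160 158 159 159 158 159 160 159 158 158 159 158
145 159 159 159 158 159 158 159 159 158 158 158 159 158 159 159 158 158 157 158 158 157
147 161 158 159 159 159 158 158 158 157 157 157 157 157 156 157 156 155 157 156 155 155
149 161 159 159 160 159 159 159 159 159 159 159 159 159 159 158 160 158 159 158 157 158
151 153 154 153 153 151 150 150 149 149 148 147 147 147 146 145 145 146 144 142 142 142
```

Emit:
{"api": "send_rows", "payload": {
  "commands": "-0.001 0 0.003 0 -1;-0.001 0 0.006 0 -1;-0.001 0 0.006 0 -1;-0.001 0 0.006 0 -1"
}}

```text
clock: 17.6
tool_pos: [493.4, -17.4, 42.0]
ee_rot: [-2.198, -2.245, 0.0]
ft_force: [-0.0, -0.1, 0.1]
finger_gap: -0.1
grasp_force: 0.0
```

Emit:
{"api": "send_rows", "payload": {
  "commands": "0 0 0.0005 0 -1;0 0 0.001 0 -1;0 0 0.001 0 -1"
}}

```text
clock: 17.9
tool_pos: [493.5, -17.4, 41.0]
ee_rot: [-2.198, -2.245, 0.0]
ft_force: [-0.4, 0.9, 0.3]
finger_gap: 0.1
grasp_force: 0.0
```

Emit:
{"api": "send_rows", "payload": {
  "commands": "0 0 0.0005 0 -1;0 0 0.001 0 -1;0 0 0.001 0 -1"
}}

```text
clock: 18.2
tool_pos: [493.5, -17.4, 40.0]
ee_rot: [-2.198, -2.245, 0.0]
ft_force: [-0.2, -1.5, 0.2]
finger_gap: -0.3
grasp_force: 0.0
```

Emit:
{"api": "send_rows", "payload": {
  "commands": "0 0 0.0005 0 -1;0 0 0.001 0 -1;0 0 0.001 0 -1"
}}

```text
clock: 18.5
tool_pos: [493.5, -17.4, 39.2]
ee_rot: [2.198, 2.245, 0.0]
ft_force: [0.4, -0.1, 2.7]
finger_gap: -0.1
grasp_force: 1.2
```

Emit:
{"api": "send_rows", "payload": {
  "commands": "0 0 0.0005 0 -1;0 0 0.0005 0 -1;0 0 0.0005 0 -1"
}}

```text
clock: 18.8
tool_pos: [493.6, -17.5, 38.8]
ee_rot: [2.198, 2.244, 0.0]
ft_force: [-1.1, -0.3, 4.3]
finger_gap: -0.1
grasp_force: 2.4
```

Emit:
{"api": "send_rows", "payload": {
  "commands": "0 0 0.0005 0 -1;0 0 0.001 0 -1;0 0 0.001 0 -1"
}}

```text
clock: 19.1
tool_pos: [493.6, -17.4, 38.1]
ee_rot: [2.198, 2.244, 0.0]
ft_force: [-1.0, 0.4, 8.4]
finger_gap: -0.0
grasp_force: 4.5
```

Emit:
{"api": "send_rows", "payload": {
  "commands": "0 0 0.0003 0 -1;0 0 0.0005 0 -1;0 0 0.0005 0 -1"
}}

```text
clock: 19.4
tool_pos: [493.6, -17.5, 37.8]
ee_rot: [2.197, 2.244, 0.0]
ft_force: [-1.4, -0.1, 10.1]
finger_gap: 0.3
grasp_force: 5.4
```

Emit:
{"api": "send_rows", "payload": {
  "commands": "0.002 0 0 0 -1;0.004 0 0 0 -1;0.006 0 0 0 -1;0.008 0 0 0 -1"
}}

```text
clock: 19.8
tool_pos: [493.5, -10.7, 38.0]
ee_rot: [2.195, 2.245, -0.002]
ft_force: [-3.0, -4.6, 12.0]
finger_gap: 0.2
grasp_force: 5.8
```

Emit:
{"api": "send_rows", "payload": {
  "commands": "0.002 0 0 0 -1;0.004 0 -0.0001 0 -1;0.006 0 -0.0002 0 -1;0.008 0 -0.0002 0 -1;0.01 0 -0.0002 0 -1;0.011 0 -0.0002 0 -1"
}}

```text
clock: 20.4
tool_pos: [493.1, 0.5, 38.0]
ee_rot: [2.196, 2.245, -0.002]
ft_force: [-3.5, -5.3, 10.4]
finger_gap: 0.3
grasp_force: 5.1
```

Emit:
{"api": "send_rows", "payload": {
  "commands": "0 0 -0.005 0 -1;-0.01 0 -0.005 0 -1;-0.019 0 -0.005 0 -1;-0.019 0 -0.005 0 -1;-0.019 0 -0.005 0 -1"
}}

```text
clock: 20.9
tool_pos: [493.3, -17.9, 41.9]
ee_rot: [-2.199, -2.243, 0.0]
ft_force: [0.6, 0.1, 0.5]
finger_gap: -0.5
grasp_force: 0.0
```

```bash
cat > m.py <<'E'
from h import *
s=env.sense();c=env.camera("wrist");g=c["frame"].astype(int).sum(2)//3
print(s["clock"],s["tool_pos"].round(1))
h=g.astype(float)
# jaw top is bright ~160 at left cols; pad dark ~70; columns 236..246 (left of stem and vial shadow)
for cols in ((236,242),(262,268)):
    col=h[:, cols[0]:cols[1]].mean(1);print(cols,' '.join('%d:%d'%(v,col[v]) for v in range(74,124)))
row=h[:,244:264].mean(1)
print("cap",' '.join('%d:%d'%(v,row[v]) for v in range(40,80,2)))
for z,n in((31,"33rows")):
    for v in (80,90,95,100,107,119): print(v,fonz(c,240,v,z)[1],end=' ')
E
python3 m.py
```

```text
20.9 [493.3 -17.9  41.9]
(236, 242) 74:182 75:182 76:182 77:183 78:182 79:182 80:182 81:182 82:182 83:182 84:185 85:172 86:61 87:68 88:71 89:70 90:71 91:70 92:71 93:70 94:71 95:71 96:69 97:60 98:159 99:186 100:183 101:182 102:182 103:182 104:182 105:182 106:182 107:183 108:183 109:127 110:115 111:149 112:157 113:161 114:160 115:161 116:160 117:161 118:162 119:160 120:160 121:160 122:160 123:161
(262, 268) 74:131 75:131 76:130 77:184 78:181 79:180 80:180 81:180 82:180 83:182 84:180 85:132 86:61 87:67 88:68 89:68 90:68 91:69 92:69 93:68 94:69 95:69 96:66 97:57 98:148 99:142 100:141 101:145 102:149 103:148 104:149 105:148 106:148 107:149 108:148 109:131 110:127 111:150 112:157 113:158 114:158 115:159 116:160 117:160 118:160 119:158 120:158 121:159 122:159 123:159
cap 40:83 42:73 44:126 46:173 48:189 50:191 52:192 54:192 56:192 58:191 60:190 62:188 64:179 66:160 68:151 70:183 72:174 74:159 76:144 78:182Traceback (most recent call last):
  File "m.py", line 10, in <module>
    for z,n in((31,"33rows")):
        ^^^
TypeError: cannot unpack non-iterable int object
```

```bash
cat > m.py <<'E'
from h import *
s=env.sense();c=env.camera("wrist");g=c["frame"].astype(float).mean(2)
col=g[:,236:242].mean(1);d=[v for v in range(50,115) if col[v]<100]
# pad = longest dark run
runs=np.split(d,np.where(np.diff(d)>1)[0]+1);r=max(runs,key=len)
j=next(v for v in range(r[-1]+4,130) if col[v]<150)
z=31;Y=lambda v:fonz(c,240,v,z)[1]
cap=g[:,248:258].mean(1)
w=(g[30:85,225:285]>188)
print(s["clock"],s["tool_pos"].round(1),"pad rows",r[0],r[-1],"jaw",j,"padface y",Y(r[0]-.5),"jaw y",Y(j-.3),"gap",round(Y(r[0]-.5)-Y(j-.3),2))
print("cap col",' '.join('%d'%x for x in cap[30:84:2]))
E
python3 m.py
```

```text
20.95 [493.2 -17.6  41.9] pad rows 87 98 jaw 110 padface y 69.6 jaw y 56.4 gap 13.2
cap col 92 72 78 96 92 77 68 138 191 192 193 193 193 194 193 193 192 191 183 143 180 184 164 153 174 183 183
```

Emit:
{"api": "send_rows", "payload": {
  "commands": "0 0 0.0025 0 -1;0 0 0.004 0 -1;0 0 0.005 0 -1;0 0 0.005 0 -1;0.002 0 0.005 0 -1;0.004 0 0.005 0 -1;0.006 0 0.005 0 -1;0.008 0 0.005 0 -1;0.01 0 0.005 0 -1"
}}

```text
clock: 21.9
tool_pos: [493.4, -8.4, 38.2]
ee_rot: [2.195, 2.245, -0.002]
ft_force: [-3.3, -5.7, 10.9]
finger_gap: -0.2
grasp_force: 5.1
```

Emit:
{"api": "send_rows", "payload": {
  "commands": "0.002 0 0 0 -1;0.004 0 0 0 -1;0.006 0 0 0 -1;0.008 0 0 0 -1;0.009 0 0 0 -1;0.009 0 -0.005 0 -1;0 0 -0.005 0 -1;-0.01 0 -0.005 0 -1;-0.01 0 -0.005 0 -1;-0.01 0 -0.005 0 -1"
}}

```text
clock: 22.9
tool_pos: [493.4, -17.9, 41.9]
ee_rot: [-2.199, -2.243, 0.0]
ft_force: [0.0, -0.3, 0.1]
finger_gap: 0.3
grasp_force: 0.0
```

```bash
python3 m.py
```

```text
22.9 [493.4 -17.9  41.9] pad rows 79 90 jaw 103 padface y 73.8 jaw y 60.0 gap 13.8
cap col 88 70 78 99 93 73 67 166 192 192 193 193 193 194 193 192 191 190 173 135 187 180 162 139 139 67 67
```

Emit:
{"api": "send_rows", "payload": {
  "commands": "0 0 0.0025 0 -1;0 0 0.004 0 -1;0 0 0.005 0 -1;0 0 0.005 0 -1;0.002 0 0.005 0 -1;0.004 0 0.005 0 -1;0.006 0 0.005 0 -1;0.008 0 0.005 0 -1;0.01 0 0.005 0 -1"
}}

```text
clock: 23.85
tool_pos: [493.3, -8.4, 38.2]
ee_rot: [2.195, 2.245, -0.002]
ft_force: [-2.4, -5.2, 10.7]
finger_gap: -0.2
grasp_force: 5.1
```

Emit:
{"api": "send_rows", "payload": {
  "commands": "0.002 0 0 0 -1;0.004 0 0 0 -1;0.006 0 0 0 -1;0.008 0 0 0 -1;0.009 0 0 0 -1;0.009 0 -0.005 0 -1;0 0 -0.005 0 -1;-0.01 0 -0.005 0 -1;-0.01 0 -0.005 0 -1;-0.01 0 -0.005 0 -1"
}}

```text
clock: 24.85
tool_pos: [493.3, -17.9, 41.9]
ee_rot: [-2.199, -2.243, 0.0]
ft_force: [-0.1, -1.1, -0.6]
finger_gap: -0.0
grasp_force: 0.0
```

```bash
python3 m.py
```

```text
24.85 [493.3 -17.9  41.9] pad rows 72 84 jaw 96 padface y 77.9 jaw y 64.0 gap 13.9
cap col 88 70 79 97 171 192 192 193 193 193 193 193 192 191 190 168 127 186 184 163 170 61 67 67 67 67 64
```

Emit:
{"api": "send_rows", "payload": {
  "commands": "0 0 0.0025 0 -1;0 0 0.004 0 -1;0 0 0.005 0 -1;0 0 0.005 0 -1;0.002 0 0.005 0 -1;0.004 0 0.005 0 -1;0.006 0 0.005 0 -1;0.008 0 0.005 0 -1;0.01 0 0.005 0 -1"
}}

```text
clock: 25.8
tool_pos: [493.4, -8.4, 38.2]
ee_rot: [2.195, 2.245, -0.002]
ft_force: [-3.0, -5.9, 9.8]
finger_gap: -0.1
grasp_force: 5.1
```

Emit:
{"api": "send_rows", "payload": {
  "commands": "0.002 0 0 0 -1;0.004 0 0 0 -1;0.006 0 0 0 -1;0.008 0 0 0 -1;0.009 0 0 0 -1;0.009 0 -0.005 0 -1;0 0 -0.005 0 -1;-0.01 0 -0.005 0 -1;-0.01 0 -0.005 0 -1;-0.01 0 -0.005 0 -1"
}}

```text
clock: 26.8
tool_pos: [493.3, -17.9, 41.9]
ee_rot: [-2.199, -2.243, 0.0]
ft_force: [-0.7, -0.1, 0.3]
finger_gap: -0.0
grasp_force: 0.0
```

```bash
python3 m.py
```

```text
26.8 [493.3 -17.9  41.9] pad rows 69 80 jaw 89 padface y 79.6 jaw y 68.0 gap 11.6
cap col 89 69 136 191 192 192 193 193 193 193 192 191 191 180 138 171 186 177 161 125 65 66 67 67 66 93 157
```

Emit:
{"api": "send_rows", "payload": {
  "commands": "0.004 0 0.0025 0 -1;0.004 0 0.004 0 -1;0.004 0 0.0052 0 -1;0.004 0 0.0052 0 -1;0.006 0 0.0052 0 -1;0.008 0 0.0052 0 -1;0.0105 0 0.0052 0 -1;0.0105 0 0.0052 0 -1;0.0105 0 0.0052 0 -1"
}}

```text
clock: 27.75
tool_pos: [493.5, -7.7, 38.1]
ee_rot: [2.194, 2.245, -0.001]
ft_force: [-1.5, -5.5, 11.0]
finger_gap: -0.3
grasp_force: 5.5
```

Emit:
{"api": "send_rows", "payload": {
  "commands": "0 0 -0.0052 0 -1;-0.005 0 -0.0052 0 -1;-0.0105 0 -0.0052 0 -1;-0.0105 0 -0.0052 0 -1;-0.0105 0 -0.0052 0 -1"
}}

```text
clock: 28.25
tool_pos: [493.3, -17.5, 41.9]
ee_rot: [-2.198, -2.244, 0.0]
ft_force: [0.9, 0.1, -0.2]
finger_gap: 0.6
grasp_force: 0.0
```

```bash
python3 m.py
```

```text
28.25 [493.3 -17.5  41.9] pad rows 69 81 jaw 88 padface y 79.9 jaw y 68.9 gap 11.0
cap col 92 73 91 185 192 192 193 193 193 193 192 191 191 186 150 147 187 182 162 152 62 66 66 66 66 58 159
```

Emit:
{"api": "send_rows", "payload": {
  "commands": "0 0 -0.02 0 -1;0 0 -0.05 0 -1;0 0 -0.08 0 -1;0 0 -0.08 0 -1;0 0 -0.08 0 -1"
}}

```text
clock: 28.8
tool_pos: [493.7, -17.3, 122.6]
ee_rot: [2.197, 2.244, 0.001]
ft_force: [-0.1, -0.9, -0.2]
finger_gap: 0.1
grasp_force: 0.0
```

```bash
python3 -c "
from h import *
c=env.camera('wrist');g=c['frame'].astype(float).mean(2)
for y in (86,88): print(fpx(c,[490.8,y,57]).round(1),fpx(c,[490.8,y,19]).round(1))
u,v=fpx(c,[490.8,87,57]).astype(int)
for r in range(v-12,v+14,2): print(r,' '.join('%3d'%g[r,k] for k in range(u-14,u+15,2)))
print(env.hand_in())"
```

```text
[254.1  69.2] [254.2  74.1]
[254.2  66.6] [254.3  71.8]
55 107  72  72  73  94 106  69  68  93 104  80  73  68  92 109
57 103 113 107 106 106 106  98 137 105 106 107  99 117  93 107
59 105 104 106 105 105 127 166 178 163 122 105 108 106 102 107
61 114 107 106 106 168 207 204 202 200 199 137  85  86  85  95
63 112 104 102 143 204 207 205 202 201 198 198 117  83  85  86
65 105  99  95 179 207 206 205 203 201 198 196 147  88  81  84
67  82  69 146 183 208 206 205 203 200 198 195 157 120  69  76
69 112 145 154 170 208 205 204 202 200 197 197 143 128 148 114
71 199 195 189 177 186 205 203 200 198 197 173 151 134 145 146
73 197 193 194 186 181 173 199 199 195 165 148 168 142 144 145
75 196 192 194 177 195 194 156 138 151 183 187 139 143 145 145
77 197 193 194 194 178 183 194 197 194 174 156 142 142 145 144
79 197 189 187 186 179 158 169 164 159 137 129 132 132 134 143
the job is handed in; nothing more can be done
None
```

The vial stands upright in the vise, clamped against the V stop with the pad pressed in about 2.9 mm (estimated from the camera; target 3.5, allowed 1.5–5.8); the job is handed in at about 29 s, and no verdict came back.

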